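# Nest the small washing pan in the bench pan, handles clear of each other

## Task

The small steel pan was put back carelessly: its handle rides on the rim and lies along the blue handle of the big pan, so it does not nest. Turn the small pan inside the big one until its handle and its rest lug find the two notches in the grey rim ring, then press it down past the spring clips until it sits fully home and level on the big pan's floor. Leave the tin, the jar and the screwdriver where they are.

Things in the scene. Friction and masses are not known exactly. Their poses are not given: they have to be found in the camera images.
- big_pan: Blue round pan bolted to the bench by a dark foot flange (176 mm across, 4 mm thick). Origin on its axis at bench level, z up. Its blue strap handle (18 mm wide, 8 mm thick, top 61 mm above the bench) runs along +x from 79 to 159 mm from the axis. Bore 137 mm, height of its floor 5 mm above the bench.
- rim_top (a point): Centre of the grey rim ring of the big pan, at its top face, 62 mm above the bench. Bore 137 mm, 154 mm across. Two open notches 25 mm wide, 18 mm deep, directly opposite each other. The ring cannot be turned and was clamped on at an unmeasured angle: one notch lies 65 to 115 degrees counter-clockwise (from above) from the blue handle, the other opposite it. Axes do not show it.
- clip_level (a point): Point on the big pan's axis, 14 mm above the bench, level with four sprung round-nosed clips that stand about 4.5 mm in from the wall. They catch the small pan 5 to 12 mm short of home once it has dropped into the notches, often askew by up to 0.12 rad, and let it past at 3 to 20 N of downward push on its floor; if it hangs askew, push on the high side, about 30 mm off its middle.
- small_pan: Loose round steel pan, about 0.24 kg, 133 mm across, 48 mm high, wall 3.5 mm, floor 5 mm, open top. Origin at the centre of its underside, z up, +x towards its handle. At the start its underside is 20 mm above the bench, home 5 mm. A rest lug, 16 mm wide, stands along -x out to 85 mm. It turns freely with 2 mm of side play; handle and lug may go in either notch.
- small_handle (a point): Middle of the small pan's handle bar, 105 mm out along the pan's +x and 58 mm above its underside. The bar is 16 mm wide and 8 mm thick with a red grip; it rises outward at 25 degrees from 82 mm to 148 mm out. Its flat root, 42 to 50 mm above the pan's underside, and the lug opposite rest on the rim ring and fit the notches.
- tin_mid (a point): Open green and silver tin, 75 mm across, 94 mm high, loose; point at its centre half-way up.
- jar_mid (a point): Round storage jar with a tan lid, 69 mm across, 97 mm high, loose; point at its centre half-way up.
- screwdriver: Orange-handled screwdriver lying loose on the bench to the right of the pans, 222 mm long along its y, 29 mm high; origin under its middle.

How it is judged:
By the outcome, as a careful person would: the job done as asked, in the order asked, and still so for the second after the job is handed in, with the robot touching nothing.
It also fails if it takes over 54 s, if anything falls off the work surface, if the arm or the gripper's body presses on something with over 40 N, if the wrist force passes 120 N, or if a joint passes its speed limit or range.

## Robot

A 6-joint arm with a two-finger parallel gripper is mounted at the origin on a cart in front of the work surface, level with it; the furniture and walls round the work are solid. World frame = base frame: x ahead of the robot, y to its left, z up, the work surface at z = 0. Lengths are in mm, angles in rad, forces in N, time in s.
With the tool pointing down it reaches from about 275 to 1000 mm from the base axis. Payload 8.4 kg.
Tool frame: the origin (TCP) lies on the centre line of the jaws, within the pads' length; the fingertips stand 17 mm ahead of it and the grasp point (between the pads) lies 2 mm behind it (r.tcp_to_tips is the z of the fingertips in the tool frame, in mm); z points along the fingers, y is the direction in which the jaws open and shut (so a half turn about z gives the same grasp; the last joint's range is limited). The gripper opens to 85 mm and grips with 20 to 120 N. Pads are 22 mm wide; open, the fingers measure 114 mm over their backs; the gripper's body (76 mm by 85 mm) begins 54 mm behind the grasp point. The pads swing forward as they close: fully open they stand 13 mm farther back than shut.
Start: joints at [1.342, 0.353, 1.633, -0, 1.155, -0.002], TCP at [140.536, 608.997, 248.281] pointing down, gripper open.
Joint ranges: [-2.63, 2.63], [-0.92, 2.1], [0.06, 2.66], [-1.3, 4.44], [0, 2.69], [-3.02, 3.02]. Speed limits (rad/s): [2.22, 2.22, 2.79, 3.14, 3.14, 3.14].

## Interface

Orientations are given as [roll, pitch, yaw] about the fixed x, y, z axes, in that order (R = Rz(yaw) Ry(pitch) Rx(roll)).
In Python, from rig import r, cams, job gives the robot as it stands.
- The arm moves only by the tool drive_tool, never from a script. Its argument "deltas" is a list of rows, each a list of 4 numbers: the shift along the tool's x, y, z in cm, then the turn about the tool's z in rad. In form: [[x, y, z, roll], ...]. A call has 1 to 12 rows; each row shifts and turns the commanded pose from where the row before left it, along the tool's axes as they then stand; what a row does not reach is not made up. A row lasts 1/12 s, in which the tool goes at most 41.7 mm and 7.16 degrees, less where a joint would pass 70% of its speed; a pose out of reach is approached as far as the arm can. A call with a gripper value outside its range is refused whole. "jaw" is the closure, from 0 (fully open) to 1 (shut), set as the call begins (left out, the last holds). The fingers move at their own pace and stop on an object; "force" is the grip in N (left out, the last holds). Time passes only in rows, so rows that do not move let the fingers close. It gives the time, the measured TCP pose, the force and the opening at its end, in the units of the state.
- r.sense(): the state, without advancing time (a new reading comes with each control period).
- cams.grab_frame(name): name is "scene" or "top"; returns (picture, depth): 400x640x3 uint8, red, green, blue; 400x640 float32, mm along the optical axis (not along the pixel's ray), 0 where there is no reading.
- cams.camera_params(name): a dict with "fx", "fy", "cx", "cy" (pixels), "R" (3x3) and "t" (3): a world point X has camera coordinates R X + t. Camera axes: x right, y down, z forward; pixel columns grow to the right and rows downward; lengths in mm; the calibration is good to about 2 mm. A picture is of the moment at which its call begins. camera_params takes no time and is no camera call.
- job.sign_off(): hands the job in, once; it reports no verdict.
The state is a dict: "clock": time; "qpos": joint angles; "qvel": joint speeds; "joint_efforts": joint torques, N m; "eef_pos": TCP position; "tcp_rot": TCP orientation; "contact_force": force on the tool from outside, world axes, zero at the start; "wrist_torque": the same for the moment, N m; "opening": opening from 0.0 (shut) to 1.0 (fully open).
Only numpy, scipy, OpenCV 4.12 (cv2) and the standard library are available. Lean on these libraries where they do the work, as an engineer would, in place of code of your own. Each camera call takes 0.05 s, during which the arm holds its last target. There are 200 camera calls.

## Working session

There is one attempt and no reset: what is moved stays moved. The work goes in short steps, Python scripts to look and compute and a tool call to move; the robot and the scene stay as the last step left them, time stands still between calls to the robot, and variables do not carry over. Pictures are saved under pics/ and viewed, about 8 in all and at most 12, crops included, and the job is handed in when it is done.

Besides the shell and the picture viewer there is one more tool, called after "Emit:" as a command line: name --pt "numbers of a row" for each row, then --argument value for the rest. drive_tool: Moves the arm, as the interface text tells. Its arguments: {"type":"object","properties":{"deltas":{"type":"array"},"jaw":{"type":"number"},"force":{"type":"number"}},"required":["deltas"]}

```bash
mkdir -p pics; cat > h.py <<'E'
import numpy as np,cv2
from rig import r,cams,job
def grab(n,f=None,crop=None,s=1):
    p,d=cams.grab_frame(n)
    q=p[...,::-1]
    if crop: x0,y0,x1,y1=crop; q=q[y0:y1,x0:x1]
    if f: cv2.imwrite('pics/'+f,cv2.resize(q,None,fx=s,fy=s,interpolation=cv2.INTER_CUBIC))
    return p,d
def cloud(n,d):
    c=cams.camera_params(n);v,u=np.mgrid[:400,:640]
    P=np.stack([(u-c['cx'])/c['fx']*d,(v-c['cy'])/c['fy']*d,d],-1)
    return (P-np.array(c['t']))@np.array(c['R'])
def proj(n,X):
    c=cams.camera_params(n);P=np.array(c['R'])@X+np.array(c['t'])
    return c['fx']*P[0]/P[2]+c['cx'],c['fy']*P[1]/P[2]+c['cy']
E
python3 - <<'E'
from h import *
p,d=grab('top','a.png');np.savez('a.npz',p=p,d=d)
p,d=grab('scene','b.png');np.savez('b.npz',p=p,d=d)
for n in('top','scene'):
    c=cams.camera_params(n);print(n,c['fx'],-np.array(c['R']).T@np.array(c['t']))
print(r.sense())
E
```

```text
top 509.76731219250223 [ 265.53854308    4.35068307 1663.87793079]
scene 508.28047065382424 [  155.66539778 -1152.76460255   988.24707547]
{'clock': 0.1, 'qpos': array([ 1.34160747e+00,  3.53592385e-01,  1.63404247e+00,  8.62354539e-06,
        1.15518864e+00, -2.40662037e-03]), 'qvel': array([-0.00078917, -0.00287417, -0.00261069,  0.00097806, -0.00067111,
       -0.00015693]), 'joint_efforts': array([-2.04553389e-04, -6.06363559e+01, -3.42821324e+01,  6.73418825e-06,
        3.96441494e-03, -3.09162871e-06]), 'eef_pos': array([140.43928063, 608.61359055, 247.63570591]), 'tcp_rot': array([-3.14036183e+00, -1.08472994e-05,  2.91480692e+00]), 'contact_force': array([0.17903236, 0.62197183, 0.54297339]), 'wrist_torque': array([-0.04259458,  0.0224721 , -0.0031037 ]), 'opening': 1.0004207140305947}
```

View pics/a.png

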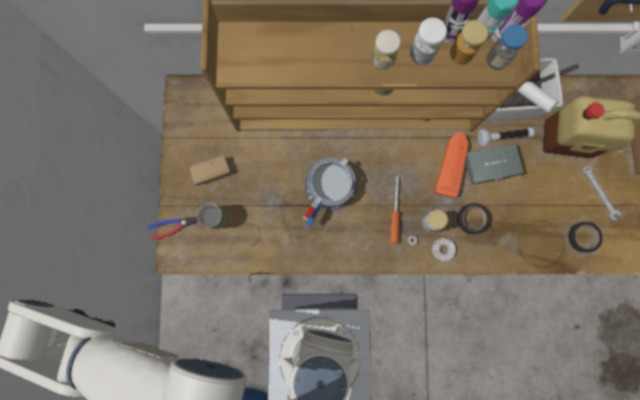

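View pics/b.png

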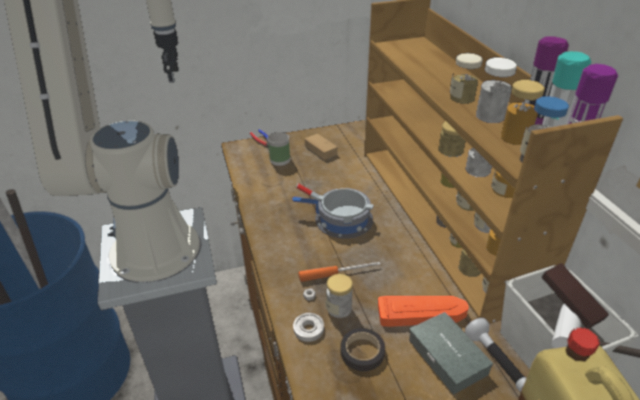

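The small pan is at about (331,183) in top and its red handle lies at about (312,212). I'll enlarge that area and fit the axis.

```bash
python3 - <<'E'
from h import *
from scipy.optimize import least_squares
a=np.load('a.npz');p,d=a['p'],a['d']
cv2.imwrite('pics/c.png',cv2.resize(p[140:240,280:380,::-1],None,fx=6,fy=6,interpolation=cv2.INTER_CUBIC))
b=np.load('b.npz')
cv2.imwrite('pics/d.png',cv2.resize(b['p'][170:245,280:390,::-1],None,fx=7,fy=7,interpolation=cv2.INTER_CUBIC))
for n,z in(('top',a),('scene',b)):
    W=cloud(n,z['d']);hsv=cv2.cvtColor(z['p'],cv2.COLOR_RGB2HSV)
    near=(z['d']>0)&(abs(W[...,2]-60)<60)&(abs(W[...,0]-600)<200)&(abs(W[...,1]+40)<180)
    R=near&(hsv[...,1]>130)&((hsv[...,0]<8)|(hsv[...,0]>172));B=near&(abs(hsv[...,0]-112)<12)&(hsv[...,1]>120)
    for m,nm in((R,'red'),(B,'blue')): print(n,nm,m.sum(),W[m].mean(0) if m.any() else 0)
    rim=near&(W[...,2]>54)&(W[...,2]<78)&(hsv[...,1]<110)
    print(np.median(W[rim],0))
    X=W[rim][:,:2];c=np.median(X,0)
    X=X[np.hypot(*(X-c).T)<95]
    # ring outer: centroid of filled hull
    h=cv2.convexHull(X.astype(np.float32));print(n,'circle',cv2.minEnclosingCircle(h))
    f=near&(W[...,2]>15)&(W[...,2]<35)&(hsv[...,1]<110);print('floor',f.sum(),np.median(W[f],0))
E
```

```text
top red 58 [456.58304196  31.13597171  82.48731692]
top blue 1 [450.77371891  19.31123586  60.92274664]
[537.34848674 -28.29468059  64.47151477]
top circle ((537.6730346679688, -27.439666748046875), 94.46153259277344)
floor 1231 [563.15011285 -42.11245999  25.38492595]
scene red 66 [446.99025899  29.57647338  90.67837159]
scene blue 0 0
[528.61518894 -33.47311658  62.20657789]
scene circle ((528.5535888671875, -33.724998474121094), 94.80603790283203)
floor 695 [558.66153006 -17.713272    25.91402582]
```

View pics/c.png

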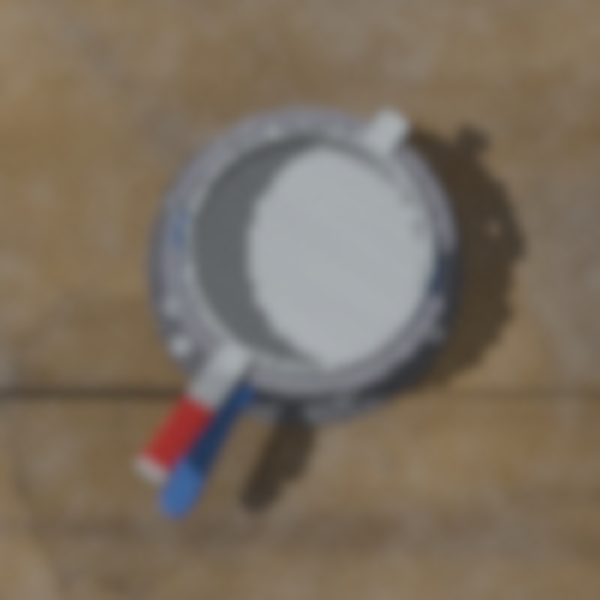

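View pics/d.png

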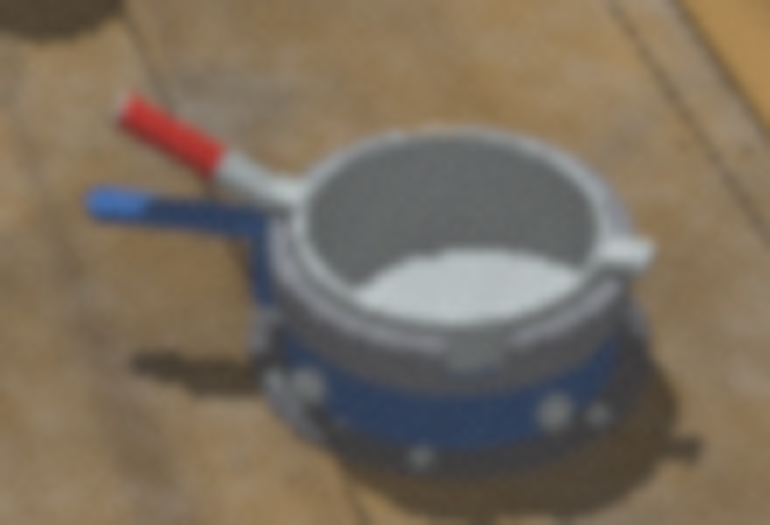

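```bash
cat >> h.py <<'E'
def ray(n,u,v,z):
    c=cams.camera_params(n);R=np.array(c['R']);o=-R.T@np.array(c['t'])
    w=R.T@np.array([(u-c['cx'])/c['fx'],(v-c['cy'])/c['fy'],1]);return o+w*(z-o[2])/w[2]
E
python3 - <<'E'
from h import *
T=lambda x,y,z:ray('top',280+x/6,140+y/6,z)[:2].round(1)
S=lambda x,y,z:ray('scene',280+x/7,170+y/7,z)[:2].round(1)
print('lug tip',T(402,117,70),S(652,248,66)); print('handle tip',T(150,468,98),S(122,108,98))
print('blue tip',T(173,505,61),S(90,200,61))
# small pan rim extremes z=68
print('rim T L/R',T(192,250,68),T(440,250,68),'top/bot',T(315,132,68),T(315,392,68))
print('rim S L/R',S(302,220,68),S(607,220,68),'top/bot',S(450,125,68),S(450,335,68))
print('notch S',S(475,350,62),S(475,370,52),'T',T(180,228,57),T(443,262,57))
a=np.load('a.npz');W=cloud('top',a['d'])
# small rim & ring from top depth: points at 64..72
for n in('top','scene'):
    z=np.load('a.npz' if n=='top' else 'b.npz');W=cloud(n,z['d']).reshape(-1,3)
    for lo,hi in((57,64),(65,71)):
        m=(W[:,2]>lo)&(W[:,2]<hi)&(np.hypot(W[:,0]-547,W[:,1]+38)<82);Q=W[m][:,:2]
        A=np.c_[2*Q,np.ones(len(Q))];s=np.linalg.lstsq(A,(Q**2).sum(1),rcond=None)[0]
        print(n,lo,len(Q),s[:2],np.sqrt(s[2]+s[0]**2+s[1]**2))
E
```

```text
lug tip [625.  -89.4] [626.2 -77.6]
handle tip [434.1  43.6] [430.7  43.4]
blue tip [418.5  32.4] [412.1  32.5]
rim T L/R [553.4  22.5] [ 553.3 -109. ] top/bot [617.3 -43. ] [477.4 -42.3]
rim S L/R [491.9 -17.2] [614.1 -56.5] top/bot [573.1  27.6] [ 526.7 -108. ]
notch S [ 535.7 -113.3] [ 535.7 -114. ] T [567.3  29.1] [ 548.8 -111.3]
top 57 209 [552.20152632 -37.16582923] 71.44628172294591
top 65 198 [553.14567823 -37.7578085 ] 68.70333664821254
scene 57 363 [549.36027877 -37.8971855 ] 70.04176097560337
scene 65 196 [549.55100849 -36.74144803] 66.6417628733294
```

Emit:
drive_tool --pt "-1.8 -2.07 0 0" --pt "-1.8 -2.07 0 0" --pt "-1.8 -2.07 0 0" --pt "-1.8 -2.07 0 0" --pt "-1.8 -2.07 0 0" --pt "-1.8 -2.07 0 0" --pt "-1.8 -2.07 0 0" --pt "-1.8 -2.07 0 0" --pt "-1.8 -2.07 0 0" --pt "-1.8 -2.07 0 0" --pt "-1.8 -2.07 0 0" --pt "-1.8 -2.07 0 0" --jaw 0.6 --force 20

```text
clock: 1.1
eef_pos: [295.4, 317.0, 248.1]
tcp_rot: [-3.141, -0.0, 2.915]
contact_force: [-1.3, 0.5, -0.4]
opening: 0.403
```

Emit:
drive_tool --pt "-1.8 -2.07 0 0" --pt "-1.8 -2.07 0 0" --pt "-1.8 -2.07 0 0" --pt "-1.8 -2.07 0 0" --pt "-1.8 -2.07 0 0" --pt "-1.8 -2.07 0 0" --pt "-1.8 -2.07 0 0" --pt "-1.8 -2.07 0 0" --pt "-1.8 -2.07 0 0" --pt "-1.8 -2.07 0 0" --pt "-1.8 -2.07 0 0" --pt "0 0 0 0"

```text
clock: 2.1
eef_pos: [438.6, 48.9, 248.3]
tcp_rot: [-3.141, 0.001, 2.913]
contact_force: [0.1, -0.7, 0.0]
opening: 0.396
```

Emit:
drive_tool --pt "-1.0 -0.95 2 0" --pt "-1.0 -0.95 2 0" --pt "0 0 2.5 0.09" --pt "0 0 2.5 0.09" --pt "0 0 2 0.09" --pt "0 0 1 0.086" --pt "0 0 0 0" --pt "0 0 0 0"

```text
clock: 2.77
eef_pos: [451.5, 29.3, 128.0]
tcp_rot: [-3.141, -0.001, 2.562]
contact_force: [0.7, -0.7, 0.5]
opening: 0.402
```

```bash
python3 - <<'E'
from h import *
p,d=grab('scene','e.png',(250,110,400,245),5)
s=r.sense();print(s['eef_pos'],s['tcp_rot'],s['qpos'])
E
```

```text
[452.21326345  29.24434545 128.64055748] [ 3.14156137e+00 -4.43567372e-05  2.56199250e+00] [ 6.12322443e-02  2.54739955e-01  2.09672302e+00  7.26269092e-05
  7.90146535e-01 -9.30015037e-01]
```

View pics/e.png

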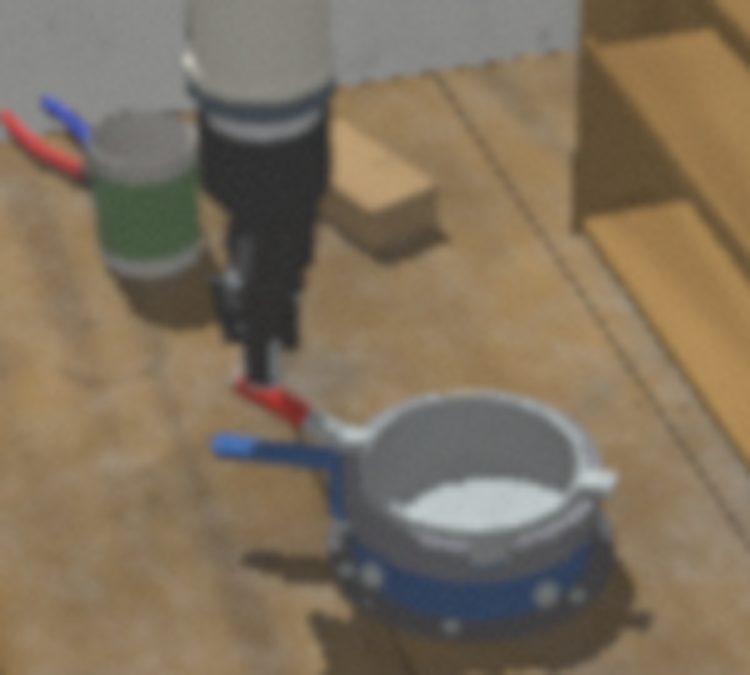

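Emit:
drive_tool --pt "0 0 1 0" --pt "0 0 1 0" --pt "0 0 1 0" --pt "0 0 1 0" --pt "0 0 0.3 0" --pt "0 0 0 0"

```text
clock: 3.32
eef_pos: [451.2, 28.9, 84.0]
tcp_rot: [-3.14, -0.002, 2.559]
contact_force: [-0.2, -1.1, 0.0]
opening: 0.399
```

Emit:
drive_tool --pt "0 0 0 0" --pt "0 0 0 0" --pt "0 0 0 0" --pt "0 0 0 0" --jaw 0.7

```text
clock: 3.65
eef_pos: [452.4, 29.0, 85.6]
tcp_rot: [3.141, 0.001, 2.559]
contact_force: [0.2, -0.2, -0.1]
opening: 0.3
```

Emit:
drive_tool --pt "-0.02 0.71 0 0.06" --pt "-0.02 0.71 0 0.06" --pt "-0.02 0.71 0 0.06" --pt "-0.02 0.71 0 0.06" --pt "-0.02 0.71 0 0.06" --pt "-0.02 0.71 0 0.06" --pt "-0.02 0.71 0 0.06" --pt "-0.02 0.71 0 0.06" --pt "-0.02 0.71 0 0.06" --pt "-0.02 0.71 0 0.06" --pt "-0.02 0.71 0 0.06" --pt "-0.02 0.71 0 0.06"

```text
clock: 4.65
eef_pos: [519.6, 78.3, 85.5]
tcp_rot: [-3.141, -0.0, 1.836]
contact_force: [-1.3, -0.1, 1.0]
opening: 0.301
```

Emit:
drive_tool --pt "-0.01 0.48 0 0.04" --pt "-0.01 0.48 0 0.04" --pt "-0.01 0.48 0 0.04" --pt "-0.01 0.48 0 0.04" --pt "-0.01 0.48 0 0.04" --pt "-0.01 0.48 0 0.04" --pt "0 0 0 0"

```text
clock: 5.23
eef_pos: [548.8, 82.5, 85.6]
tcp_rot: [3.141, -0.0, 1.597]
contact_force: [-0.5, 0.4, -0.0]
opening: 0.298
```

```bash
python3 - <<'E'
from h import *
p,d=grab('scene','f.png',(280,120,400,240),5);np.savez('f.npz',p=p,d=d)
grab('top','g.png',(280,140,380,240),6)
a=cv2.imread('pics/f.png');b=cv2.imread('pics/g.png')
cv2.imwrite('pics/fg.png',cv2.resize(np.hstack([a,b]),(800,400),interpolation=cv2.INTER_AREA))
s=r.sense();print(s['eef_pos'],s['tcp_rot'],s['contact_force'])
E
```

```text
[547.92150464  82.33592867  85.42737883] [ 3.14138007e+00 -3.46613844e-06  1.60013881e+00] [ 0.51499841  0.00410324 -0.61154773]
```

View pics/fg.png

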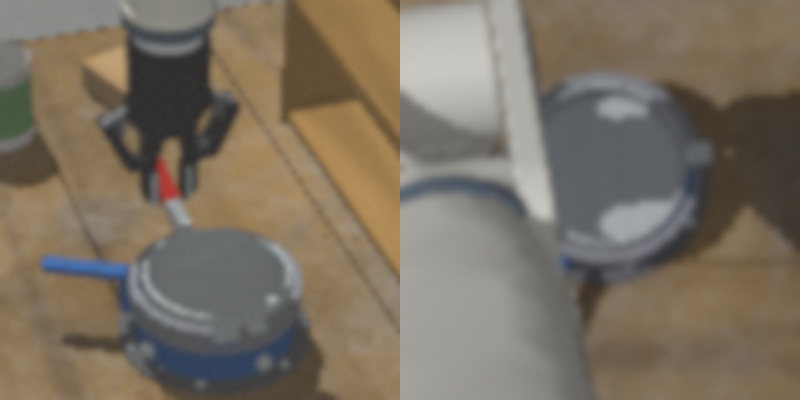

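Emit:
drive_tool --pt "0 0.24 0 0.02" --pt "0 0.24 0 0.02" --pt "-0.01 0.24 0 0.02" --pt "0 0.24 0 0.02" --pt "0 0.24 0 0.02" --pt "-0.01 0.24 0 0.02" --pt "0 0.24 0 0.02" --pt "0 0.24 0 0.02" --pt "-0.01 0.24 0 0.02" --pt "0 0.24 0 0.02" --pt "0 0 0 0"

```text
clock: 6.25
eef_pos: [572.4, 80.5, 85.3]
tcp_rot: [3.141, -0.0, 1.397]
contact_force: [-0.8, -0.5, 0.6]
opening: 0.301
```

```bash
cat >> h.py <<'E'
def floor():
    p,d=grab('scene');W=cloud('scene',d).reshape(-1,3);c=np.array([550.,-38])
    m=(np.hypot(*(W[:,:2]-c).T)<55)&(W[:,2]<45)&(W[:,2]>3)&(d.ravel()>0)
    Q=W[m]
    for _ in range(5):
        A=np.c_[Q[:,:2]-c,np.ones(len(Q))];s=np.linalg.lstsq(A,Q[:,2],rcond=None)[0]
        Q=Q[abs(A@s-Q[:,2])<4] if len(Q)>200 else Q
    H=(np.hypot(*(W[:,:2]-c).T)<72)&(W[:,2]>46)&(W[:,2]<75);R=W[H]
    k=np.hypot(*(R[:,:2]-c).T)
    print('floor n',len(Q),'slopes,z',s.round(3),'rim z pct',np.percentile(R[k>60][:,2],[50,80,95]).round(1))
    return p,d
E
python3 - <<'E'
from h import *
floor()
a=np.load('f.npz');g=cams.grab_frame;import h;h.grab=lambda n:(a['p'],a['d']);floor()
h.grab=lambda n:(np.load('b.npz')['p'],np.load('b.npz')['d']);floor()
E
```

```text
floor n 276 slopes,z [-6.900e-02 -1.200e-02  2.591e+01] rim z pct [61.4 66.5 70.8]
floor n 283 slopes,z [-3.2000e-02 -1.7000e-02  2.5931e+01] rim z pct [61.5 66.8 70.1]
floor n 294 slopes,z [-5.0000e-03 -1.5000e-02  2.5739e+01] rim z pct [61.4 67.  69.7]
```

Emit:
drive_tool --pt "0 0.18 0 0.015" --pt "0 0.18 0 0.015" --pt "0 0.18 0 0.015" --pt "0 0.18 0 0.015" --pt "0 0 0 0"

```text
clock: 6.72
eef_pos: [579.4, 79.1, 85.4]
tcp_rot: [3.141, -0.0, 1.337]
contact_force: [0.4, -0.3, 0.1]
opening: 0.296
```

```bash
python3 -c "
from h import *
floor();grab('top','h.png',(320,140,380,200),10);grab('scene','h2.png',(300,140,380,240),6)
a=cv2.imread('pics/h.png')[:400,:600];b=cv2.imread('pics/h2.png')
b=np.hstack([b[:, :480]]);a=cv2.copyMakeBorder(a,0,600-len(a),0,0,0);q=np.hstack([a,b]);cv2.imwrite('pics/hh.png',cv2.resize(q,(800,int(800*600/q.shape[1]))))
"
```

```text
floor n 262 slopes,z [-0.03  -0.056 20.352] rim z pct [59.9 63.3 65.3]
```

View pics/hh.png

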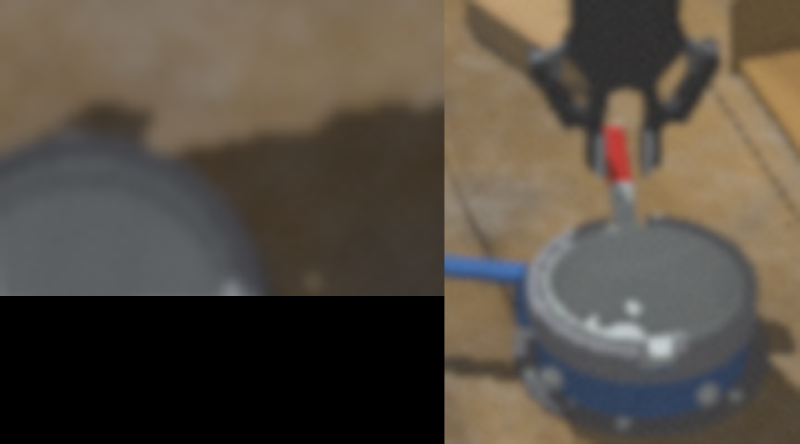

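The pan dropped about 5.4 mm into the notches, and the lug sits in the near notch. I'll release the handle sideways, rise, and shut the jaws.

Emit:
drive_tool --pt "0 -0.35 0 0" --pt "0 0 -1 0" --pt "0 0 -2 0" --pt "0 0 -2.5 0" --pt "0 0 -2.5 0" --pt "-2 0 -1 0" --pt "-3 0 0 0" --pt "-3 0 0 0" --pt "-2.8 0 0 0" --pt "-1.2 0 0 0" --pt "0 0 0 0" --pt "0 0 0 0" --jaw 0.7

```text
clock: 7.87
eef_pos: [548.0, -36.9, 175.8]
tcp_rot: [3.141, -0.001, 1.337]
contact_force: [0.8, 0.3, 0.5]
opening: 0.3
```

Emit:
drive_tool --pt "0 0 0 0" --pt "0 0 0 0" --pt "0 0 0 0" --jaw 1.0

```text
clock: 8.12
eef_pos: [548.1, -35.8, 175.3]
tcp_rot: [-3.142, -0.0, 1.34]
contact_force: [0.1, 1.0, 0.6]
opening: -0.003
```

```bash
python3 -c "
from h import *
floor();print(r.sense()['eef_pos'],r.sense()['tcp_rot'])
p,d=grab('scene');W=cloud('scene',d).reshape(-1,3);c=np.array([550.,-38]);q=W[:,:2]-c;rr=np.hypot(*q.T);a=np.degrees(np.arctan2(q[:,1],q[:,0]))%360
for k in range(0,360,30):
    m=(rr<64)&(rr>50)&(a>=k)&(a<k+30);z=W[m,2];print(k+15,m.sum(),np.percentile(z,[50,90,97]).round(1) if m.sum() else '')
"
```

```text
floor n 265 slopes,z [-0.036 -0.052 20.424] rim z pct [59.9 63.5 65.8]
[548.0819552  -35.92923211 175.21345209] [-3.14143387e+00 -8.12991314e-05  1.33996318e+00]
15 64 [28.3 55.5 85.7]
45 93 [ 34.4 527.4 531.3]
75 98 [ 36.2 545.1 552.5]
105 124 [ 53.7 567.6 572.1]
135 77 [ 51.6 576.2 579. ]
165 65 [247.2 255.2 258.7]
195 14 [ 65.9 238.1 243.3]
225 37 [465.1 577.2 583.3]
255 359 [527.2 558.  565.6]
285 206 [513.7 542.1 546.9]
315 9 [ 62.6 100.4 203.7]
345 21 [247.9 252.1 252.6]
```

Emit:
drive_tool --pt "-1.5 -0.5 0 0" --pt "-1.4 -0.5 0 0" --pt "0 0 3 0" --pt "0 0 3 0" --pt "0 0 3 0" --pt "0 0 2 0" --pt "0 0 1 0" --pt "0 0 0.5 0" --pt "0 0 0 0"

```text
clock: 8.97
eef_pos: [531.1, -62.9, 49.8]
tcp_rot: [-3.14, 0.0, 1.339]
contact_force: [-0.0, -0.5, 0.1]
opening: -0.002
```

Emit:
drive_tool --pt "0 0 0.2 0" --pt "0 0 0.2 0" --pt "0 0 0.2 0" --pt "0 0 0.2 0" --pt "0 0 0 0"

```text
clock: 9.38
eef_pos: [531.6, -62.8, 42.4]
tcp_rot: [3.141, -0.0, 1.339]
contact_force: [0.5, -1.0, 0.3]
opening: -0.001
```

Emit:
drive_tool --pt "0 0 0.1 0" --pt "0 0 0.1 0" --pt "0 0 0.1 0" --pt "0 0 0.1 0" --pt "0 0 0 0"

```text
clock: 9.8
eef_pos: [531.6, -62.7, 38.3]
tcp_rot: [3.142, -0.0, 1.339]
contact_force: [-0.4, 0.3, 2.3]
opening: -0.0
```

Emit:
drive_tool --pt "0 0 0.1 0" --pt "0 0 0.1 0" --pt "0 0 0.1 0" --pt "0 0 0.1 0" --pt "0 0 0 0"

```text
clock: 10.22
eef_pos: [531.7, -62.8, 34.3]
tcp_rot: [3.141, -0.0, 1.339]
contact_force: [-0.2, 0.2, 1.7]
opening: -0.002
```

Emit:
drive_tool --pt "0 0 0.1 0" --pt "0 0 0.1 0" --pt "0 0 0.1 0" --pt "0 0 0 0"

```text
clock: 10.55
eef_pos: [532.3, -62.8, 31.6]
tcp_rot: [3.14, -0.0, 1.339]
contact_force: [2.2, 0.1, 3.4]
opening: -0.0
```

```bash
python3 -c "
from h import *
floor();print(r.sense()['eef_pos'],r.sense()['contact_force'])
grab('scene','i.png',(290,120,400,240),5)
"
```

```text
floor n 118 slopes,z [-0.07  -0.345 21.07 ] rim z pct [60.3 62.5 65.1]
[532.23274494 -62.78691772  31.50840047] [1.43555557 0.611474   3.70123918]
```

View pics/i.png

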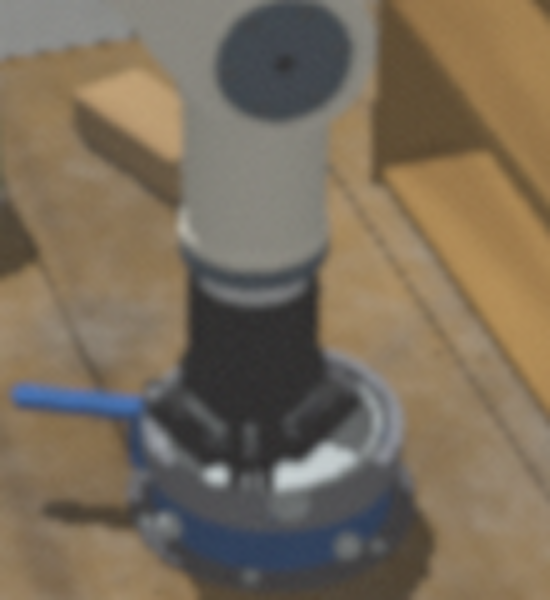

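Emit:
drive_tool --pt "0 0 -1 0" --pt "0 0 -3 0" --pt "0 0 -4 0" --pt "0 0 -4 0" --pt "0 0 0 0"

```text
clock: 11.07
eef_pos: [534.9, -63.2, 158.5]
tcp_rot: [3.132, -0.001, 1.339]
contact_force: [1.9, 0.3, 0.1]
opening: 0.002
```

```bash
python3 -c "
from h import *
floor();floor();print(r.sense()['eef_pos'])
"
```

```text
floor n 297 slopes,z [ 0.06  -0.046 14.955] rim z pct [57.5 61.6 64.3]
floor n 276 slopes,z [ 0.059 -0.042 14.581] rim z pct [57.1 61.6 64.1]
[532.08195627 -62.86940192 153.31260025]
```

Remaining high side is now +x; pushing there.

Emit:
drive_tool --pt "1.1 2.05 0 0" --pt "1.1 2.05 0 0" --pt "0 0 3 0" --pt "0 0 3 0" --pt "0 0 3 0" --pt "0 0 1.5 0" --pt "0 0 0.5 0" --pt "0 0 0 0"

```text
clock: 11.83
eef_pos: [574.2, -50.6, 38.9]
tcp_rot: [-3.136, 0.001, 1.339]
contact_force: [0.1, 0.5, 0.7]
opening: -0.002
```

Emit:
drive_tool --pt "0 0 0.2 0" --pt "0 0 0.2 0" --pt "0 0 0.2 0" --pt "0 0 0.1 0" --pt "0 0 0.1 0" --pt "0 0 0 0"

```text
clock: 12.33
eef_pos: [576.9, -50.8, 33.8]
tcp_rot: [3.141, -0.0, 1.339]
contact_force: [-0.2, -1.2, 2.0]
opening: 0.0
```

Emit:
drive_tool --pt "0 0 0.1 0" --pt "0 0 0.1 0" --pt "0 0 0.1 0" --pt "0 0 0 0"

```text
clock: 12.67
eef_pos: [576.5, -50.7, 30.1]
tcp_rot: [3.141, -0.0, 1.339]
contact_force: [0.2, 0.0, 1.9]
opening: -0.0
```

Emit:
drive_tool --pt "0 0 0.1 0" --pt "0 0 0.1 0" --pt "0 0 0.1 0" --pt "0 0 0 0"

```text
clock: 13.0
eef_pos: [576.4, -50.8, 27.1]
tcp_rot: [-3.142, 0.0, 1.339]
contact_force: [0.9, -0.4, 2.4]
opening: 0.003
```

Emit:
drive_tool --pt "0 0 0.1 0" --pt "0 0 0 0"

```text
clock: 13.17
eef_pos: [576.5, -50.8, 27.1]
tcp_rot: [-3.142, 0.0, 1.339]
contact_force: [-3.1, -0.1, 12.8]
opening: -0.001
```

Emit:
drive_tool --pt "0 0 -1 0" --pt "0 0 -3 0" --pt "0 0 -4 0" --pt "0 0 -4 0" --pt "0 0 0 0"

```text
clock: 13.58
eef_pos: [580.3, -51.2, 153.7]
tcp_rot: [3.132, -0.001, 1.339]
contact_force: [1.9, -1.0, 0.4]
opening: -0.0
```

```bash
python3 -c "
from h import *
floor();floor();print(r.sense()['eef_pos'])
"
```

```text
floor n 284 slopes,z [-7.0000e-03 -1.7000e-02  1.0765e+01] rim z pct [54.9 61.5 63.7]
floor n 285 slopes,z [-0.012 -0.029 11.027] rim z pct [55.2 61.1 63.8]
[577.37029465 -50.91538213 148.2836939 ]
```

Floor height and slopes now match home. I'll press once on the other side to confirm.

Emit:
drive_tool --pt "-0.9 -1.95 0 0" --pt "-0.9 -1.95 0 0" --pt "0 0 3 0" --pt "0 0 3 0" --pt "0 0 3 0" --pt "0 0 2 0" --pt "0 0 0.5 0" --pt "0 0 0.2 0" --pt "0 0 0 0" --pt "0 0 0 0"

```text
clock: 14.52
eef_pos: [534.2, -59.3, 29.3]
tcp_rot: [-3.141, 0.0, 1.339]
contact_force: [-0.0, 0.6, 0.2]
opening: -0.0
```

Emit:
drive_tool --pt "0 0 0.1 0" --pt "0 0 0.1 0" --pt "0 0 0.1 0" --pt "0 0 0 0"

```text
clock: 14.85
eef_pos: [534.8, -59.4, 27.1]
tcp_rot: [3.141, -0.0, 1.339]
contact_force: [-0.3, 0.4, 6.6]
opening: 0.002
```

Hard stop at the same 27.1 mm, so the floor is level at home. Press a touch more, retreat and take a final look.

Emit:
drive_tool --pt "0 0 0.08 0" --pt "0 0 0 0"

```text
clock: 15.02
eef_pos: [534.8, -59.4, 27.0]
tcp_rot: [3.141, -0.0, 1.339]
contact_force: [-5.1, 0.5, 18.6]
opening: -0.0
```

Emit:
drive_tool --pt "0 0 -1 0" --pt "0 0 -3 0" --pt "0 0 -4 0" --pt "0 0 -4 0" --pt "-1.5 0 -4 0" --pt "-3 0 -3 0" --pt "-3 0 0 0" --pt "-3 0 0 0" --pt "-3 0 0 0" --pt "-3 0 0 0" --pt "0 0 0 0" --pt "0 0 0 0"

```text
clock: 16.02
eef_pos: [496.2, -220.2, 214.4]
tcp_rot: [3.141, 0.0, 1.336]
contact_force: [-0.7, 0.3, 0.0]
opening: -0.001
```

```bash
python3 -c "
from h import *
floor();print(r.sense()['eef_pos'])
grab('scene','j.png',(230,120,410,320),3);grab('top','k.png',(180,130,480,270),2)
a=cv2.imread('pics/j.png')[:,:];b=cv2.imread('pics/k.png');a=cv2.resize(a,(270,300));b=cv2.resize(b,(530,247));b=cv2.copyMakeBorder(b,0,53,0,0,0)
cv2.imwrite('pics/l.png',np.hstack([a,b]))
"
```

```text
floor n 266 slopes,z [-0.02  -0.024 10.653] rim z pct [55.6 61.5 63.8]
[ 496.39438927 -219.24424586  214.23967324]
```

View pics/l.png

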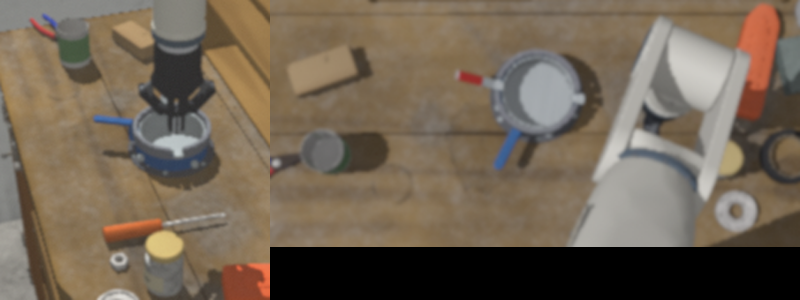

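The pan is nested in the notches with its floor at home height. The tin, jar and screwdriver have not moved.

```bash
python3 -c "
from h import *
print(job.sign_off())"
```

```text
the job is handed in; nothing more can be done
None
```

The small pan is nested fully home in the big pan, and I handed the job in at about 16 s of the 54 s allowed.

- **Turning:** I straddled the small pan's handle loosely with the jaws and turned it about 70° clockwise. It then dropped about 5 mm into the two notches and caught askew on the clips.
- **Pressing:** With the jaws shut, I pushed down on the high side of the floor, then on the side that was high after that. I then pressed once more near the first spot to check. The largest push I saw was about 19 N.

**Last checks:**
- **Seating:** The fingers met a hard stop at the same height, 27 mm at the TCP, at two points about 42 mm apart. That puts the pan's floor about 10 mm above the bench, which is home.
- **Level:** The final camera fit put the floor at 10.7 mm, but the camera had been reading about 0.8 mm high. Its slope was within about 0.015 rad of the level starting reading, which is about the noise between readings.
- **Other things:** In the last pictures the handle and lug sit in the notches and the arm is clear. The tin, jar and screwdriver look unmoved.

No check failed or disagreed.

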